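Clamp the front rim onto a straw-marquetry tray with an eccentric clamp

ROBOT

A 6-joint arm with a two-finger parallel gripper is mounted at the origin on the work surface. World frame = base frame: x ahead of the robot, y to its left, z up, the work surface at z = 0. Lengths are in m, angles in rad, forces in N, time in s.
With the tool pointing down it reaches from about 0.35 to 0.975 m from the base axis. Payload 4.9 kg.
Tool frame: the origin (TCP) lies at the very end of the fingers, on their centre line; the grasp point (between the pads) lies 19 mm behind it (grasp_offset is the distance from the TCP to the grasp point, in m); x points along the fingers, y is the direction in which the jaws open and shut, and the axes are right-handed (so a half turn about x gives the same grasp; the last joint's range is limited). The gripper opens to 85 mm and grips with 20 to 120 N. Pads are 22 mm wide; open, the fingers measure 114 mm over their backs; the gripper's body (76 mm by 85 mm) begins 54 mm behind the grasp point. The pads swing forward as they close: fully open they stand 13 mm farther back than shut.
Start: joints at [-1.237, 0.053, 1.613, -0, 1.476, -0.119], TCP at [0.273, -0.562, 0.231] pointing down, gripper open.
Joint ranges: [-3.01, 3.01], [-1.01, 2.22], [0.06, 2.58], [-1.02, 4.17], [0.09, 2.62], [-3.14, 3.14]. Speed limits (rad/s): [2.57, 2.57, 3.14, 3.14, 3.14, 3.14].

INTERFACE

Orientations are given as a rotation vector (axis times angle).
In Python, from station import get_obs, get_image, camera_model, finish_job, grasp_offset gives the robot as it stands.
- The arm moves only by the shell command python3 -m crank 'ROWS' [OPENING] [FORCE]. ROWS is JSON, a list that holds one entry, the list of rows, each a list of 4 numbers: the shift along the world's x, y, z in m, then the turn about the world's z in degrees. In form: [[[dx, dy, dz, turn], ...]]. A call has 1 to 5 rows; each row is the pose to reach, as a shift and turn from the pose commanded when the call began; what a row does not reach only later rows make up. A row lasts 1/12 s, in which the tool goes at most 41.7 mm and 7.16 degrees, less where a joint would pass 70% of its speed; a pose out of reach is approached as far as the arm can. A call with a gripper value outside its range is refused whole. OPENING is the opening, from 0 (shut) to 1 (fully open), set as the call begins (- or left out, the last holds). The fingers move at their own pace and stop on an object; FORCE is the grip in N (left out, the last holds). Time passes only in rows, so rows that repeat a pose let the fingers close. It gives the time, the measured TCP pose, the force and the opening at its end, in the units of the state.
- get_obs(): the state, without advancing time (a new reading comes with each control period).
- get_image(name): name is "scene" or "top"; returns (picture, depth): 400x640x3 uint8, red, green, blue; 400x640 float32, m along the optical axis (not along the pixel's ray), 0 where there is no reading.
- camera_model(name): a dict with "fx", "fy", "cx", "cy" (pixels), "xyz" and "attitude" of the camera in the world. Camera axes: x right, y down, z forward; pixel columns grow to the right and rows downward; lengths in m; the calibration is good to about 2 mm. A picture is of the moment at which its call begins. camera_model takes no time and is no camera call.
- finish_job(): hands the job in, once; it reports no verdict.
The state is a dict: "t": time; "q": joint angles; "dq": joint speeds; "effort": joint torques, N m; "tool_pos": TCP position; "tool_rot": TCP orientation; "contact_force": force on the tool from outside, world axes, zero at the start; "wrist_torque": the same for the moment, N m; "opening": finger opening in m.
Only numpy, scipy, OpenCV 4.12 (cv2) and the standard library are available. Lean on these libraries where they do the work, as an engineer would, in place of code of your own. Each camera call takes 0.05 s, during which the arm holds its last target.

TASK

Clamp up the small straw-inlaid tray on the clamping board: slide it home into the corner of the fence and the end stop, stand the loose rim strip that is as long as the tray upright on the two bearers, close against the tray's open side with its ends level with the tray's. Then swing the lever of the eccentric clamp round until its lobe bears firmly on the strip and holds everything tight by itself. Leave the other things on the bench where they are.

Things in the scene. Friction and masses are not known exactly. Their poses are not given: they have to be found in the camera images.
- jig: Plywood clamping board, fixed, 250 x 250 x 18 thick; origin at the centre of its underside (bench height), x towards the fence (away from the robot when unturned), y towards the end stop, z up. 'Board (x, y, z)' below is in this frame, mm. A T-track is let in flush along y at x=-71.5; the eccentric clamp is bolted somewhere along it.
- fence (a point): Middle of the inner face of the fence, a hardwood batten along board y at the far edge: face at board x=95, y from -115 to 115, top at z=52, 24 thick. The point is at board (95, 0, 30); axes as the board's.
- end_stop (a point): Point on the inner face of the end stop, a hardwood batten along board x: face at board y=100, x from -55 to 95, top at z=52, 22 thick. The point is at board (20, 100, 30); axes as the board's.
- bearers (a point): Midway between the two bearers, at their top height. They are narrow battens along board x, 12 wide, centred at board y=-60 and +60, from x=-45 to 95, tops at z=30. The point is at board (25, 0, 30); axes as the board's.
- tray: Loose wooden tray, 116 (x) by 200 (y), about 0.35 kg; origin at the centre of its underside. Floor 10 thick; rims on the +x, +y, -y sides 14 thick, 30 high from the underside; the front rim is missing, so its open side is the plane tray x=-58. Starts on the bearers, 5 to 25 mm off fence and end stop and slightly askew. Home (rims touching fence and stop) its origin is at board (37, 0, 30).
- strip_c (a point): Centre of the loose wooden rim strip, 14 (x) by 200 (y, long axis) by 30 high (z), about 60 g, both ends and faces alike. It starts standing on its 14 mm edge on the bench, left or right of the board. In place, its centre is at board (-28, 0, 45).
- cam_base: The eccentric clamp; origin on its pivot axis at the board's top face (18 above the bench), axes as the board's. Its fixed steel foot (26 x 36) carries the cam: a beech disc of 30 radius, from 34 to 54 above the bench, with its centre 10 off the pivot, and on top of it a lever.
- cam_pivot (a point): Point on the clamp's pivot axis at the lever's mid height, 61 above the bench, axes as the board's. The lever is a wooden bar from here, 16 wide, 14 high (54 to 68 above the bench), with a rounded tip (22 across) that ends 113 from the pivot. A bolt head on the pivot rises to 76.
- cam (a joint): Turn of cam and lever, rad, counter-clockwise from above, -0.35 to 2.0. At 0 the lever points to board -x, at 1.57 to -y. The disc reaches 30+10*cos(2.44-joint) mm from the pivot towards the fence: wide open at -0.3, meets a strip in place near 1.6. The pivot is stiff (3 N at 80 mm) and stays where left; once the lobe bears, 8 to 15 N on the lever at 80 mm clamps firmly.
- offcut_c (a point): Bystander: centre of an offcut of the same rim moulding, only 120 long (14 x 120 x 30 high), standing on the bench on the other side of the board from the strip.
- jar: Bystander: closed glass jar, 60 across, 85 high, standing beside the board on its -y side; origin at the centre of its underside.
- straws: Bystander: tied bundle of straws, 190 long, 42 across, lying beside the board on its +y side, outside the end stop; origin at the middle of its underside.

How it is judged:
By the outcome, as a careful person would: the job done as asked, in the order asked, and still so for the second after the job is handed in, with the robot touching nothing.
It also fails if it takes over 72 s, if anything falls off the work surface, if the arm or the gripper's body presses on something with over 40 N, if the wrist force passes 120 N, or if a joint passes its speed limit or range.

## Working session

There is one attempt and no reset: what is moved stays moved. The work goes in short steps, Python scripts to look and compute and a shell command to move; the robot and the scene stay as the last step left them, time stands still between calls to the robot, and variables do not carry over. Pictures are saved under pics/ and viewed, and the job is handed in when it is done.

```bash
ls; mkdir -p pics; cat > h.py <<'E'
import numpy as np, cv2
from station import *
from scipy.spatial.transform import Rotation as R
def snap(n,fn):
    p,d=get_image(n); cv2.imwrite('pics/'+fn+'.png',cv2.cvtColor(p,cv2.COLOR_RGB2BGR)); np.savez('pics/'+fn+'.npz',p=p,d=d); return p,d
def cloud(n,d):
    m=camera_model(n); a=np.array(m['attitude'],float)
    v,u=np.mgrid[:400,:640]
    P=np.stack([(u-m['cx'])/m['fx']*d,(v-m['cy'])/m['fy']*d,d],-1)
    Rm=a if a.shape==(3,3) else R.from_rotvec(a).as_matrix()
    return P@Rm.T+np.array(m['xyz'])
E
python3 - <<'E'
from h import *
for n in('scene','top'):
    snap(n,n+'0'); print(n,camera_model(n))
print(get_obs(),grasp_offset)
E
```

```text
pics
scene {'fx': 407.5925837778141, 'fy': 407.5925837778141, 'cx': 316.9232100681439, 'cy': 196.39008055113953, 'xyz': array([ 1.10298646e+00, -5.21892201e-04,  8.69074308e-01]), 'attitude': array([-1.92552639, -1.87317957,  0.54267155])}
top {'fx': 482.2434397529622, 'fy': 482.2434397529622, 'cx': 320.5193229975296, 'cy': 191.40842242780204, 'xyz': array([ 0.45808724, -0.01586712,  1.331622  ]), 'attitude': array([-2.13637908,  2.18428394, -0.10506486])}
{'t': 0.1, 'q': array([-1.23699910e+00,  5.33009267e-02,  1.61417379e+00, -1.08898298e-05,
        1.47600388e+00, -1.18991375e-01]), 'dq': array([ 5.21195788e-04, -1.18215791e-03, -3.58080269e-03,  2.35638635e-03,
        1.28975506e-06,  4.61743594e-04]), 'effort': array([-2.90588168e-04, -3.94902992e+01, -3.71362925e+01, -1.34322222e-04,
        3.85221749e-03,  6.84985508e-07]), 'tool_pos': array([ 0.27323541, -0.56147341,  0.2301695 ]), 'tool_rot': array([ 1.97056972,  0.45585286, -1.97100038]), 'contact_force': array([-0.17139926,  0.28317347, -0.07581234]), 'wrist_torque': array([-0.01543084, -0.00724279, -0.06763656]), 'opening': 0.08524035490829722} 0.0187
```

View pics/top0.png

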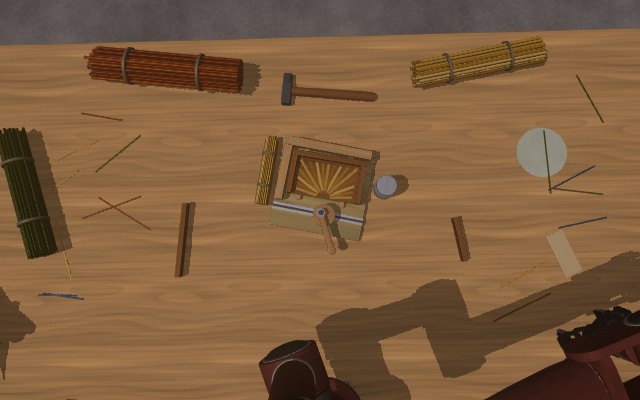

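View pics/scene0.png

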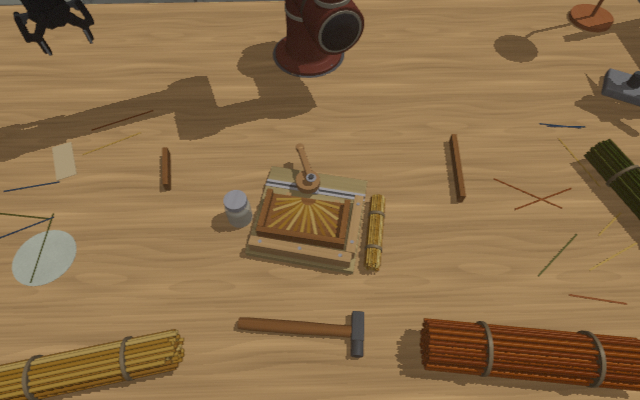

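The top picture shows the board near (320,190), turned clockwise. The lever points down-right from its pivot at (321,212), the strip is at (185,240) and the offcut at (460,238). The jar is at (386,187) and the straws are at (266,170). Next I'll measure these.

```bash
python3 - <<'E'
from h import *
z=np.load('pics/top0.npz');p,d=z['p'],z['d']
C=cloud('top',d)
print('bench z',np.median(C[250:300,250:300,2]), 'board cloud')
crop=p[125:265,245:405]; cv2.imwrite('pics/crop0.png',cv2.cvtColor(cv2.resize(crop,None,fx=5,fy=4.2857,interpolation=cv2.INTER_CUBIC),cv2.COLOR_RGB2BGR))
# height map from both cams
Z=C[...,2]
def im(fn,Z,sl,f):
    h=np.clip(Z[sl]*1000,0,90)*2.8
    cv2.imwrite('pics/%s.png'%fn,cv2.applyColorMap(cv2.resize(h.astype(np.uint8),None,fx=f,fy=f,interpolation=cv2.INTER_NEAREST),cv2.COLORMAP_JET))
im('h0',Z,np.s_[125:265,245:405],4)
def strip(sl):
    Q=C[sl].reshape(-1,3);Q=Q[(Q[:,2]>.022)&(Q[:,2]<.04)]
    r=cv2.minAreaRect((Q[:,:2]*1000).astype(np.float32)); print(r,len(Q),np.median(Q[:,2]),Q[:,:2].mean(0))
    c=Q[:,:2]-Q[:,:2].mean(0); w,v=np.linalg.eigh(c.T@c); print(np.degrees(np.arctan2(v[1,1],v[0,1])))
strip(np.s_[195:285,165:205]); strip(np.s_[210:268,445:475])
z2=np.load('pics/scene0.npz');C2=cloud('scene',z2['d'])
C=C2
strip(np.s_[130:205,440:475]); strip(np.s_[140:195,155:177])
E
```

```text
bench z -0.00033792667040477564 board cloud
((478.9030456542969, 377.6473388671875), (17.009742736816406, 198.2310028076172), 84.04270935058594) 435 0.029348895749446546 [0.47832383 0.3768731 ]
174.59499773752876
((464.06280517578125, -375.09918212890625), (118.78409576416016, 15.821043968200684), 10.314887046813965) 259 0.029093509727556865 [ 0.46391337 -0.37440171]
-169.77217915755142
((481.4551086425781, 377.2693176269531), (15.160394668579102, 201.3867645263672), 84.35841369628906) 412 0.029377355470954714 [0.48948202 0.37571197]
174.55915297804486
((466.9290771484375, -374.2917175292969), (120.76307678222656, 13.727075576782227), 9.734639167785645) 231 0.029159967263985176 [ 0.46970104 -0.37360604]
-170.22197817516613
```

View pics/crop0.png

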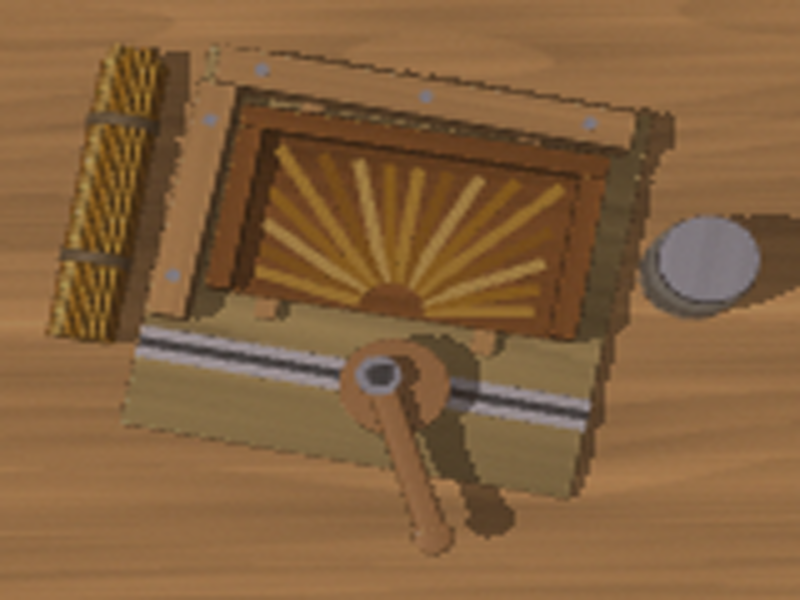

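View pics/h0.png

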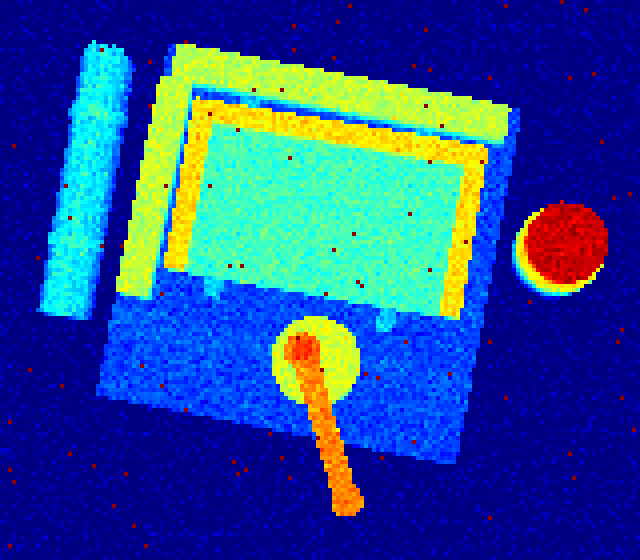

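```bash
cat > fit.py <<'E'
from h import *
from scipy.spatial import cKDTree
from scipy.optimize import minimize
def rect(x0,x1,y0,y1,s=2.):
    a,b=np.meshgrid(np.arange(x0+s/2,x1,s),np.arange(y0+s/2,y1,s)); return np.c_[a.ravel(),b.ravel()]
FEN=np.r_[rect(95,119,-115,115),rect(-55,95,100,122)]
TRAY=np.r_[rect(44,58,-100,100),rect(-58,44,86,100),rect(-58,44,-100,-86)]
def T(P,q):
    c,s=np.cos(q[2]),np.sin(q[2]); return P@np.array([[c,s],[-s,c]])+q[:2]
def inv(P,q):
    c,s=np.cos(q[2]),np.sin(q[2]); return (P-q[:2])@np.array([[c,-s],[s,c]])
def fit(M,D,q0):
    kd=cKDTree(D); km=cKDTree(M)
    def f(q):
        q=np.array([q[0],q[1],q[2]/100]); a=kd.query(T(M,q))[0]; b=km.query(inv(D,q))[0]
        return np.mean(np.minimum(a,10)**2)+np.mean(np.minimum(b,10)**2)
    r=minimize(f,[q0[0],q0[1],q0[2]*100],method='Nelder-Mead',options=dict(xatol=.02,fatol=1e-4,initial_simplex=[[q0[0]+a,q0[1]+b,q0[2]*100+c] for a,b,c in((0,0,0),(10,0,0),(0,10,0),(0,0,8))]))
    q=r.x; return np.array([q[0],q[1],q[2]/100]),r.fun
def board(n,d,mode):
    C=cloud(n,d)*1000; return C.reshape(-1,3)
E
python3 - <<'E'
from fit import *
for n in('top','scene'):
    z=np.load(f'pics/{n}0.npz');C=(cloud(n,z['d'])*1000).reshape(-1,3)
    near=(np.hypot(C[:,0]-590,C[:,1])<260)
    S=C[near]
    b=S[(S[:,2]>12)&(S[:,2]<75)]
    print(n,b[:,:2].min(0),b[:,:2].max(0))
    q=np.array([580,0,-.18])
    # centre guess
    D=S[(S[:,2]>15)&(S[:,2]<21)][:,:2]; c=np.median(D,0)
    q[:2]=[590,-5]
    for it in range(3):
        L=inv(S[:,:2],q)
        m=(S[:,2]>48)&(S[:,2]<55)&(((L[:,0]>80)&(L[:,0]<140)&(abs(L[:,1])<140))|((L[:,1]>97)&(L[:,1]<140)&(L[:,0]>-75)&(L[:,0]<140)))
        if it==0: m=(S[:,2]>48)&(S[:,2]<55)&((L[:,0]>30)|(L[:,1]>80))
        q,f=fit(FEN,S[m][:,:2],q)
    print('board',q,f)
    L=inv(S[:,:2],q)
    m=(S[:,2]>57)&(S[:,2]<64)&(L[:,0]>-30)&(abs(L[:,1])<105)&(L[:,0]<100)
    qt,f=fit(TRAY,L[m],np.array([27.,-10,0])); print('tray in board',qt,f,m.sum())
    m=(S[:,2]>71)&(S[:,2]<80)&(L[:,0]<-40)&(abs(L[:,1])<100); print('bolt',np.median(L[m],0),cv2.minEnclosingCircle(L[m].astype(np.float32)),m.sum())
    m=(S[:,2]>64)&(S[:,2]<72)&(L[:,0]<-60)&(abs(L[:,1])<120)
    P=L[m]; print('lever n',len(P),cv2.minAreaRect(P.astype(np.float32)))
    v=cv2.fitLine(P.astype(np.float32),cv2.DIST_L2,0,.01,.01).ravel(); print(v, np.degrees(np.arctan2(v[1],v[0])))
    m=(S[:,2]>50)&(S[:,2]<57)&(L[:,0]<-30)&(abs(L[:,1])<90); print('disc',cv2.minEnclosingCircle(L[m].astype(np.float32)))
    a=(S[:,2]>80)&(S[:,2]<90); print('jar',np.median(inv(S[a][:,:2],q),0))
print(R.from_rotvec(get_obs()['tool_rot']).as_matrix().round(3))
E
```

```text
top [ 433.90983097 -201.47512483] [759.28151555 179.57261381]
board [ 6.11974599e+02 -7.62207200e+00 -2.18100025e-01] 3.26630766720546
tray in board [ 2.70104691e+01 -5.75155903e+00  1.55171521e-02] 3.7176580963163115 638
bolt [-75.66327275 -14.38642667] ((-115.88851165771484, -29.86888885498047), 59.60737991333008) 53
lever n 242 ((-115.46237182617188, -31.446674346923828), (122.79199981689453, 23.032615661621094), 26.943376541137695)
[   0.88132846    0.47250414 -118.9088      -34.02881   ] 28.196966
disc ((-58.2712516784668, 17.242467880249023), 68.24655151367188)
jar [  30.95155142 -164.60667852]
scene [ 433.24387972 -203.38573795] [763.83086027 178.13672   ]
board [ 6.13274423e+02 -7.17521698e+00 -2.29533045e-01] 7.9631962227283015
tray in board [29.33901263 -5.27287578  0.03267648] 2.0164952150033932 969
bolt [-67.82864872 -10.3026213 ] ((-91.89927673339844, -20.954330444335938), 35.29279327392578) 34
lever n 239 ((-114.93080139160156, -33.55375671386719), (123.06988525390625, 23.357847213745117), 27.451553344726562)
[   0.8802128     0.47457922 -115.43954     -35.121204  ] 28.331955
disc ((-89.8949966430664, -29.718507766723633), 49.80234146118164)
jar [  36.21687491 -163.54723064]
[[-0.001  0.437 -0.899]
 [ 0.002 -0.899 -0.437]
 [-1.    -0.002 -0.   ]]
```

```bash
cat > edge.py <<'E'
from fit import *
def sub(n,fn):
    z=np.load(f'pics/{fn}.npz');d=cv2.medianBlur(z['d'],3)
    C=(cloud(n,d)*1000).reshape(-1,3); return C[np.hypot(C[:,0]-590,C[:,1])<260]
def lines(S,q,zlo,zhi,xr,yr,axis,bins,w):
    """per bin along 'axis' get min & max of other coordinate; robust line"""
    L=inv(S[:,:2],q); m=(S[:,2]>zlo)&(S[:,2]<zhi)&(L[:,0]>xr[0])&(L[:,0]<xr[1])&(L[:,1]>yr[0])&(L[:,1]<yr[1])
    P=L[m]; a=P[:,axis];o=P[:,1-axis]; r=[]
    for c in bins:
        k=abs(a-c)<w
        if k.sum()>3: r.append((c,o[k].min(),o[k].max()))
    r=np.array(r); out=[]
    for j in(1,2):
        p=np.polyfit(r[:,0],r[:,j],1)
        for _ in range(3):
            e=abs(np.polyval(p,r[:,0])-r[:,j]); p=np.polyfit(r[e<2.5,0],r[e<2.5,j],1)
        out.append((p[0],np.polyval(p,0)))
    return out
E
python3 - <<'E'
from edge import *
for n in('top','scene'):
    S=sub(n,n+'0'); q=np.array([612.6,-7.4,-.224])
    print(n)
    print('fence',lines(S,q,48,56,(85,130),(-110,130),1,np.arange(-100,100,5),2.5))
    print('stop',lines(S,q,48,56,(-50,90),(97,130),0,np.arange(-40,85,5),2.5))
    print('trayfar',lines(S,q,57,64,(60,92),(-110,110),1,np.arange(-80,80,5),2.5))
    print('tray+y',lines(S,q,57,64,(-40,80),(75,110),0,np.arange(-15,60,5),2.5))
    print('tray-y',lines(S,q,57,64,(-40,80),(-120,-75),0,np.arange(-15,60,5),2.5))
    print('boardfront',lines(S,q,13,23,(-140,-100),(-130,130),1,np.arange(-100,100,5),2.5))
E
```

```text
top
fence [(np.float64(-0.0010422989214936512), np.float64(95.89780970169842)), (np.float64(-0.008749041706107727), np.float64(117.46325688245103))]
stop [(np.float64(-0.013076456556325328), np.float64(101.29102864025418)), (np.float64(0.010463491058661574), np.float64(120.69298771243946))]
trayfar [(np.float64(-0.024350755516516224), np.float64(72.03591847198642)), (np.float64(-0.03092851148063396), np.float64(83.27637855447763))]
tray+y [(np.float64(0.03769861992181275), np.float64(80.3244801679475)), (np.float64(0.031123535923469645), np.float64(92.13484228357119))]
tray-y [(np.float64(0.012133206905826756), np.float64(-104.46792956954818)), (np.float64(0.03140514171278943), np.float64(-94.39869405586451))]
boardfront [(np.float64(-0.00890614876516956), np.float64(-124.1082136247832)), (np.float64(0.0009883288635528583), np.float64(-101.06412862379022))]
scene
fence [(np.float64(-0.027255596441596967), np.float64(86.747557635904)), (np.float64(-0.006860973156550603), np.float64(120.94444136414182))]
stop [(np.float64(0.005497567766147148), np.float64(101.24279899062923)), (np.float64(0.011035667492465985), np.float64(121.15229731148186))]
trayfar [(np.float64(-0.027563320718747338), np.float64(74.22326870165071)), (np.float64(-0.023956626157924932), np.float64(86.73054389184544))]
tray+y [(np.float64(0.0369795145845367), np.float64(80.50318887127705)), (np.float64(0.034474990192517305), np.float64(92.65922936871037))]
tray-y [(np.float64(0.03809925910071047), np.float64(-105.54386389882087)), (np.float64(0.028928928273543146), np.float64(-93.11847456080257))]
boardfront [(np.float64(-0.005904383875806928), np.float64(-120.81018886829521)), (np.float64(9.758619964690334e-05), np.float64(-101.04775553405486))]
```

```bash
cat > go.py <<'E'
import sys
from fit import *
Q=np.array([613.5,-7.4,-.2155])
def state():
    o=get_obs(); M=R.from_rotvec(o['tool_rot']).as_matrix(); yaw=np.degrees(np.arctan2(M[1,1],M[0,1])); return o,yaw
def to(bx,by,z,yaw_b=None):
    o,y=state(); w=T(np.array([[bx,by]]),Q)[0]; p=o['tool_pos']*1000
    print('t %.2f d(mm)'%o['t'],(np.r_[w,z]-p).round(1),'turn',None if yaw_b is None else round((yaw_b+np.degrees(Q[2])-y+180)%360-180,1))
def where():
    o,y=state(); p=o['tool_pos']*1000; b=inv(p[None,:2],Q)[0]; F=inv(o['contact_force'][None,:2],np.array([0,0,Q[2]]))[0]
    print('t %.2f board xy'%o['t'],b.round(1),'z %.1f'%p[2],'yaw_b %.1f'%(y-np.degrees(Q[2])),'F_b',F.round(1),'Fz %.1f'%o['contact_force'][2],'open %.1f'%(o['opening']*1000))
if __name__=='__main__':
    where()
    if len(sys.argv)>1: to(*map(float,sys.argv[1:]))
E
python3 go.py 40 0 110 0
python3 -m crank '[[[0.024,0.034,0,5],[0.048,0.068,0,10],[0.072,0.102,0,15],[0.096,0.136,0,20],[0.12,0.17,0,25]]]' 0 30
python3 go.py 40 0 110 0
```

```text
t 0.10 board xy [-213.9 -614. ] z 230.2 yaw_b -51.7 F_b [-0.2  0.2] Fz -0.1 open 85.2
t 0.10 d(mm) [ 379.3  545.5 -120.2] turn 51.7
t: 0.52
tool_pos: [0.3939, -0.3901, 0.2307]
tool_rot: [1.689, 0.809, -1.689]
contact_force: [0.7, 0.4, 0.1]
opening: 0.0255
t 0.52 board xy [-132.7 -420.8] z 230.7 yaw_b -26.5 F_b [0.7 0.5] Fz 0.1 open 25.5
t 0.52 d(mm) [ 258.7  374.2 -120.7] turn 26.5
```

```bash

python3 -m crank '[[[0.024,0.034,0,5],[0.048,0.068,0,10],[0.072,0.102,0,15],[0.096,0.136,0,20],[0.12,0.17,0,26.5]]]' >/dev/null
python3 -m crank '[[[0.023,0.033,-0.01,0],[0.046,0.066,-0.02,0],[0.069,0.1,-0.03,0],[0.092,0.133,-0.04,0],[0.115,0.166,-0.05,0]]]' >/dev/null
python3 go.py 40 0 80 0
```

```text
t 1.35 board xy [ 24.9 -42.3] z 180.3 yaw_b -0.2 F_b [ 0.7 -0.9] Fz -0.1 open -0.4
t 1.35 d(mm) [  23.8   38.1 -100.3] turn 0.2
```

```bash

python3 -m crank '[[[0.012,0.02,-0.03,0],[0.024,0.038,-0.065,0],[0.024,0.038,-0.1,0],[0.024,0.038,-0.134,0],[0.024,0.038,-0.134,0]]]'
python3 go.py 60 0 47 0
```

```text
t: 1.77
tool_pos: [0.6507, -0.0172, 0.0425]
tool_rot: [1.366, 1.102, -1.372]
contact_force: [-0.2, 0.3, 0.1]
opening: -0.0001
t 1.77 board xy [38.4 -1.6] z 42.5 yaw_b -0.2 F_b [-0.3  0.3] Fz 0.1 open -0.1
t 1.77 d(mm) [21.4 -3.1  4.5] turn 0.2
```

```bash

python3 -m crank '[[[0.004,-0.001,0.003,0],[0.008,-0.002,0.003,0],[0.012,-0.003,0.003,0],[0.016,-0.0035,0.003,0],[0.019,-0.004,0.003,0]]]' >/dev/null; python3 go.py
python3 -m crank '[[[0.002,-0.0004,0,0],[0.004,-0.001,0,0],[0.006,-0.0013,0,0],[0.008,-0.002,0,0],[0.01,-0.002,0,0]]]' >/dev/null; python3 go.py
```

```text
t 2.18 board xy [60.  -2.2] z 51.2 yaw_b -0.2 F_b [-4.5 -1.4] Fz 4.7 open -0.3
t 2.60 board xy [69.  -1.8] z 51.1 yaw_b -0.2 F_b [-7.  -0.5] Fz 5.7 open -0.1
```

```bash
python3 - <<'E'
from h import *
a,_=snap('scene','s1');b,_=snap('top','t1')
A=cv2.resize(a[160:280,230:400],None,fx=4,fy=4,interpolation=cv2.INTER_CUBIC);cv2.imwrite('pics/s1c.png',A[:,:,::-1])
E
python3 go.py
```

```text
t 2.70 board xy [69.2 -1.8] z 51.2 yaw_b -0.2 F_b [-5.  -0.7] Fz 5.9 open -0.2
```

View pics/s1c.png

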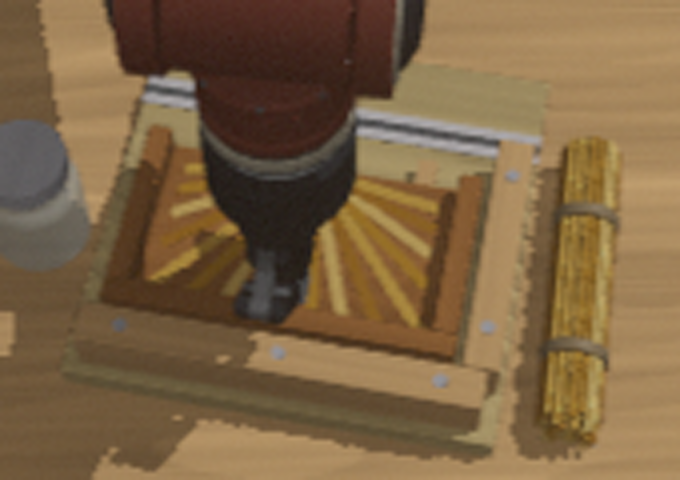

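```bash

python3 -m crank '[[[-0.002,0.0004,0.001,0],[-0.002,0.0004,0.001,0]]]' >/dev/null; python3 go.py
python3 -m crank '[[[-0.002,0.0004,0.001,0],[-0.002,0.0004,0.001,0]]]' >/dev/null; python3 go.py
```

```text
t 2.87 board xy [68.1 -1.9] z 51.8 yaw_b -0.2 F_b [0.2 0.1] Fz 0.1 open -0.0
t 3.03 board xy [65.7 -1.9] z 52.5 yaw_b -0.2 F_b [1.7 0.1] Fz 0.6 open 0.0
```

```bash

python3 -m crank '[[[0,0,-0.005,0],[0.001,0,-0.006,0],[0.002,-0.0004,-0.006,0],[0.003,-0.0006,-0.006,0],[0.004,-0.001,-0.006,0]]]' >/dev/null; python3 go.py
python3 -m crank '[[[0.001,0,0,0],[0.002,-0.0004,0,0],[0.003,-0.0006,0,0],[0.004,-0.001,0,0],[0.004,-0.001,0,0]]]' >/dev/null; python3 go.py
```

```text
t 3.45 board xy [67.8 -1.9] z 45.4 yaw_b -0.2 F_b [-9.6  0.1] Fz 5.5 open 0.1
t 3.87 board xy [68.  -1.9] z 45.3 yaw_b -0.2 F_b [-21.3  -0.7] Fz 12.1 open 0.2
```

```bash

python3 -m crank '[[[-0.006,0.001,0,0],[-0.01,0.015,0,0],[-0.005,0.035,0,0],[-0.001,0.053,0,0],[-0.001,0.053,0,0]]]' >/dev/null; python3 go.py 60 72 46 0
python3 go.py
```

```text
t 4.28 board xy [61.8 53.1] z 46.8 yaw_b -0.1 F_b [-0.8 -0.1] Fz -0.0 open 0.3
t 4.28 d(mm) [ 2.3 18.8 -0.8] turn 0.1
t 4.28 board xy [61.8 53.1] z 46.8 yaw_b -0.1 F_b [-0.8 -0.1] Fz -0.0 open 0.3
```

```bash

python3 -m crank '[[[0.001,0.004,0,0],[0.0015,0.008,0,0],[0.002,0.012,0,0],[0.003,0.015,0,0],[0.004,0.018,0,0]]]' >/dev/null; python3 go.py
python3 -m crank '[[[0.0002,0.001,0,0],[0.0004,0.002,0,0],[0.0006,0.003,0,0],[0.0006,0.003,0,0]]]' >/dev/null; python3 go.py
```

```text
t 4.70 board xy [61.9 67.8] z 46.3 yaw_b -0.2 F_b [0.2 0.2] Fz 0.1 open 0.5
t 5.03 board xy [61.8 70.5] z 46.4 yaw_b -0.2 F_b [-0.5 -1.9] Fz 0.6 open 0.1
```

```bash

python3 -m crank '[[[0.0002,0.001,0,0],[0.0004,0.002,0,0],[0.0006,0.003,0,0],[0.0008,0.004,0,0]]]' >/dev/null; python3 go.py
python3 -m crank '[[[0.0002,0.001,0,0],[0.0004,0.002,0,0],[0.0006,0.003,0,0],[0.0006,0.003,0,0]]]' >/dev/null; python3 go.py
```

```text
t 5.37 board xy [61.6 74.8] z 46.3 yaw_b -0.2 F_b [-0.2 -2.9] Fz 0.7 open -0.1
t 5.70 board xy [61.6 75. ] z 46.3 yaw_b -0.2 F_b [ -1.1 -11.6] Fz 2.5 open -0.2
```

```bash

python3 -m crank '[[[0,-0.001,0,0],[0.003,-0.0025,0,0],[0.006,-0.003,0,0],[0.007,-0.003,0,0],[0.008,-0.003,0,0]]]' >/dev/null; python3 go.py
python3 -m crank '[[[0,0.001,0,0],[0.0005,0.002,0,0],[0.001,0.002,0,0],[0.001,0.002,0,0]]]' >/dev/null; python3 go.py
```

```text
t 6.12 board xy [67.6 75. ] z 45.4 yaw_b -0.2 F_b [-10.5  -9.1] Fz 6.3 open -0.2
t 6.45 board xy [67.6 75. ] z 45.5 yaw_b -0.2 F_b [ -9.6 -14.5] Fz 7.4 open -0.0
```

```bash

python3 -m crank '[[[-0.005,-0.006,0,0],[-0.006,-0.016,0.03,0],[-0.01,0.0,0.07,0],[-0.03,0.03,0.1,0],[-0.06,0.06,0.12,-5]]]' >/dev/null; python3 go.py
python3 - <<'E'
from go import *
o,y=state(); 
c=np.array([480.2,377.5]); a=np.radians(-5.6)
# grip point: far end (+x) becomes +y end; offset +55 toward far end
g=c+55*np.array([np.cos(a),np.sin(a)]); print(g,(g-o['tool_pos'][:2]*1000).round(1), -95.6-y)
E
```

```text
t 6.87 board xy [ 10.  120.3] z 165.6 yaw_b -5.4 F_b [0.3 1.1] Fz 1.3 open 0.2
[534.937507   372.13294051] [-114.1  264.2] -77.83477752209534
```

```bash

python3 -m crank '[[[-0.01,0.03,0,-7],[-0.023,0.06,0,-14],[-0.035,0.09,0,-21],[-0.045,0.12,0,-28],[-0.057,0.15,0,-35]]]' 0.6 30 >/dev/null
python3 -m crank '[[[-0.01,0.03,-0.01,-7],[-0.023,0.06,-0.02,-14],[-0.035,0.09,-0.03,-21],[-0.05,0.11,-0.04,-28],[-0.057,0.114,-0.05,-35]]]' >/dev/null
python3 -m crank '[[[0,0,0,-7],[0,0,0,-7.8]]]' >/dev/null
python3 - <<'E'
from go import *
o,y=state(); where()
a,b=snap('top','t2'); a2,b2=snap('scene','s2')
A=cv2.resize(a[170:300,150:290],None,fx=5,fy=4.5,interpolation=cv2.INTER_CUBIC);cv2.imwrite('pics/t2s.png',A[:,:,::-1])
A=cv2.resize(a[125:265,245:405],None,fx=5,fy=4.2857,interpolation=cv2.INTER_CUBIC);cv2.imwrite('pics/t2b.png',A[:,:,::-1])
print((np.array([534.9,372.1])-o['tool_pos'][:2]*1000).round(1), -95.6-y)
from edge import lines,sub
for n,f in(('top','t2'),('scene','s2')):
    S=sub(n,f); q=Q
    print('fence',np.round(lines(S,q,48,56,(85,130),(-110,130),1,np.arange(-100,100,5),2.5),4).tolist())
    print('stop',np.round(lines(S,q,48,56,(-50,90),(97,130),0,np.arange(-40,85,5),2.5),4).tolist())
    print('trayfar',np.round(lines(S,q,57,64,(60,115),(-110,110),1,np.arange(-80,80,5),2.5),4).tolist())
    print('tray+y',np.round(lines(S,q,57,64,(-40,80),(75,110),0,np.arange(-15,60,5),2.5),4).tolist())
E
```

```text
t 7.87 board xy [-161.9  353.5] z 109.9 yaw_b -83.0 F_b [ 0.1 -0.3] Fz 0.6 open 51.3
[ 4.  -0.4] -0.20660810751680003
fence [[-0.0024, 95.7289], [0.0007, 116.5898]]
stop [[0.0062, 101.1409], [0.0006, 120.6354]]
trayfar [[-0.0035, 80.8814], [0.003, 92.3641]]
tray+y [[0.0142, 87.5164], [0.0039, 98.2069]]
fence [[0.0016, 96.1742], [0.003, 120.0329]]
stop [[0.001, 100.7147], [0.0008, 121.0643]]
trayfar [[0.0041, 83.1922], [0.0014, 95.823]]
tray+y [[-0.0028, 87.1525], [-0.0027, 99.1465]]
```

View pics/t2s.png

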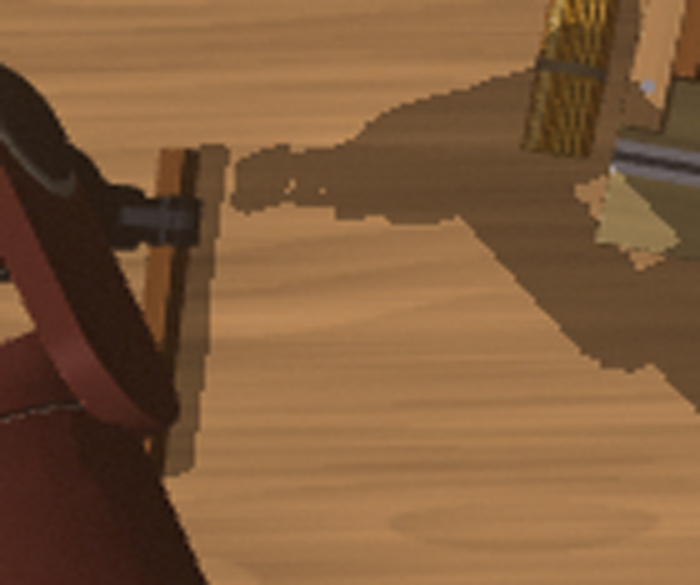

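View pics/t2b.png

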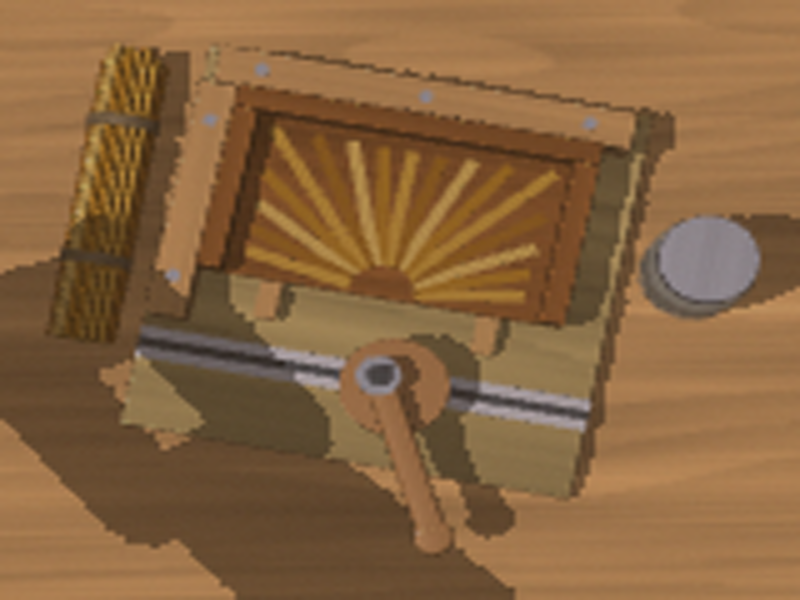

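```bash

python3 -m crank '[[[0.004,0,-0.03,0],[0.004,0,-0.06,0],[0.004,0,-0.085,0],[0.004,0,-0.097,0],[0.004,0,-0.097,0]]]' >/dev/null; python3 go.py
python3 -m crank '[[[0,0,0,0],[0,0,0,0],[0,0,0,0],[0,0,0,0]]]' 0 40 >/dev/null; python3 go.py
```

```text
t 8.38 board xy [-157.8  351.6] z 10.6 yaw_b -83.0 F_b [ 0.  -0.3] Fz 0.0 open 51.1
t 8.72 board xy [-154.7  354.8] z 16.9 yaw_b -83.0 F_b [-0.7 -0.1] Fz 4.5 open 12.7
```

```bash

python3 -m crank '[[[0,0,0,0],[0,0,0,0]]]' >/dev/null; python3 go.py;python3 -m crank '[[[0,0,0.01,0],[0,0,0.02,0],[0,0,0.03,0],[0,0,0.03,0]]]' >/dev/null; python3 go.py; python3 - <<'E'
from h import *
a,_=snap('top','t3');b,_=snap('scene','s3')
A=cv2.resize(a[180:300,150:270],None,fx=4,fy=4);B=cv2.resize(b[100:220,410:510],None,fx=4,fy=4)
cv2.imwrite('pics/c3.png',np.hstack([A[:480,:400],B])[:,:,::-1])
E
```

```text
t 8.88 board xy [-154.7  354.8] z 16.8 yaw_b -83.0 F_b [-1.3 -0.3] Fz 6.0 open 12.9
t 9.22 board xy [-154.9  354.7] z 47.4 yaw_b -83.0 F_b [ 0.3 -0.2] Fz 0.3 open 13.3
```

View pics/c3.png

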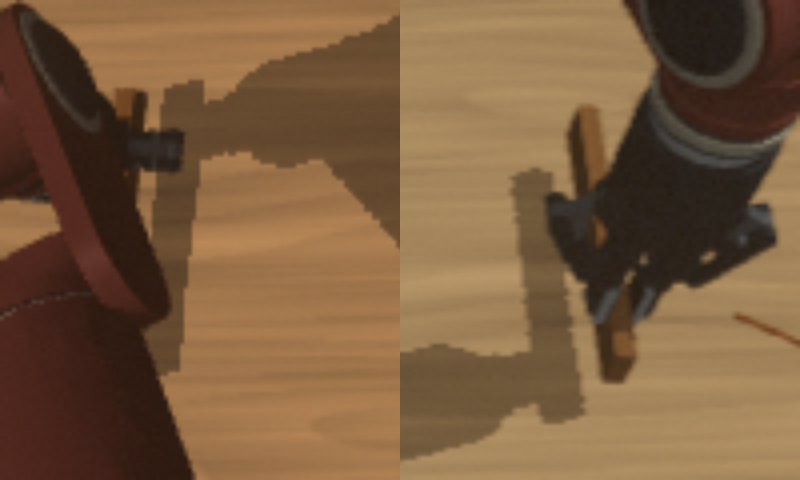

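```bash
python3 go.py -33 50 120 0; python3 - <<'E'
from go import *
o,y=state(); print(o['tool_pos'],y,o['q'])
E
```

```text
t 9.32 board xy [-155.8  353.8] z 45.1 yaw_b -83.0 F_b [0.4 0.1] Fz -0.0 open 12.6
t 9.32 d(mm) [  55.  -323.    74.9] turn 83.0
[0.53694163 0.37153701 0.04513947] -95.35040589347412 [ 4.91422962e-01  2.89033185e-01  1.67495571e+00 -9.13321598e-06
  1.17583260e+00  2.15560571e+00]
```

```bash

python3 -m crank '[[[0,0,0.035,0],[0,0,0.07,0],[0.005,-0.025,0.075,7],[0.01,-0.055,0.075,14],[0.014,-0.085,0.075,21]]]' >/dev/null
python3 -m crank '[[[0.005,-0.028,0,7],[0.01,-0.056,0,14],[0.014,-0.084,0,21],[0.019,-0.112,0,28],[0.024,-0.14,0,35]]]' >/dev/null
python3 -m crank '[[[0.004,-0.025,0,7],[0.008,-0.05,0,14],[0.012,-0.075,0,21],[0.017,-0.098,0,27],[0.017,-0.098,0,27]]]' >/dev/null
python3 go.py -33 50 120 0
python3 - <<'E'
from go import *
a,b=snap('top','t4'); a2,b2=snap('scene','s4')
A=cv2.resize(a[125:265,225:405],None,fx=4,fy=4,interpolation=cv2.INTER_CUBIC);cv2.imwrite('pics/t4b.png',A[:,:,::-1])
A=cv2.resize(a2[130:280,220:400],None,fx=4,fy=4,interpolation=cv2.INTER_CUBIC);cv2.imwrite('pics/s4b.png',A[:,:,::-1])
where(); to(-33,50,120,0)
E
```

```text
t 10.57 board xy [-32.5  46.2] z 118.4 yaw_b -0.1 F_b [ 0.3 -0.5] Fz -0.2 open 12.9
t 10.57 d(mm) [0.3 3.8 1.6] turn 0.1
t 10.67 board xy [-33.7  49. ] z 118.3 yaw_b -0.2 F_b [-1.1  0.9] Fz -0.5 open 13.0
t 10.67 d(mm) [0.9 0.8 1.7] turn 0.2
```

View pics/s4b.png

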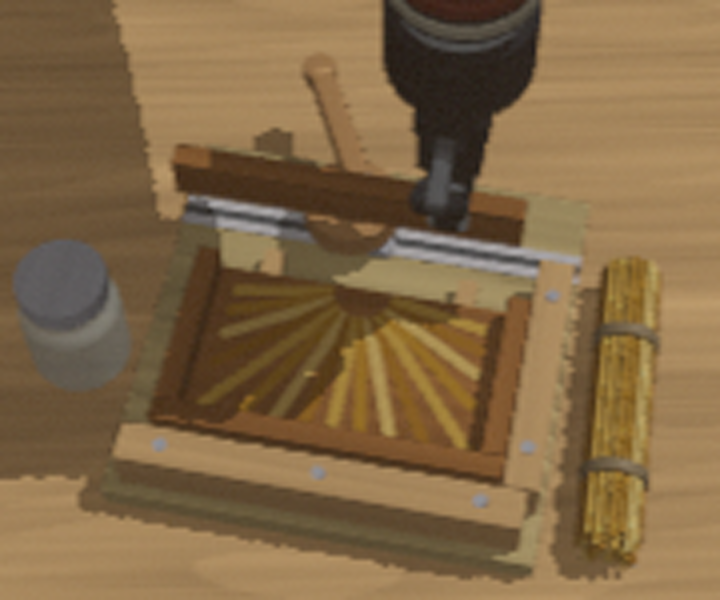

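View pics/t4b.png

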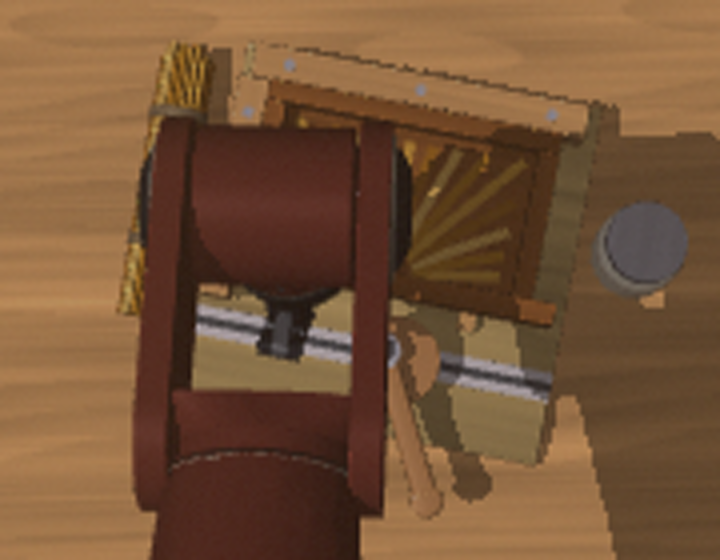

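```bash
python3 - <<'E'
from edge import *
from go import Q
S=sub('scene','s4'); L=inv(S[:,:2],Q)
m=(abs(L[:,0]+33)<25)&(S[:,2]>92)&(S[:,2]<150)&(abs(L[:,1])<125)
P=np.c_[L[m],S[m][:,2]]
for y0 in range(-120,120,10):
    k=P[(P[:,1]>=y0)&(P[:,1]<y0+10)]
    if len(k): print(y0,len(k),'zmax %.1f zmin %.1f'%(np.percentile(k[:,2],92),k[:,2].min()),'x of top', k[k[:,2]>np.percentile(k[:,2],92)-4][:,0].min().round(1),k[k[:,2]>np.percentile(k[:,2],92)-4][:,0].max().round(1), 'y',k[:,1].min().round(1),k[:,1].max().round(1))
E
```

```text
-120 1 zmax 129.4 zmin 129.4 x of top -28.1 -28.1 y -110.1 -110.1
-110 52 zmax 132.2 zmin 100.7 x of top -38.7 -26.2 y -110.0 -100.3
-100 50 zmax 132.3 zmin 104.5 x of top -38.3 -25.5 y -99.7 -90.2
-90 52 zmax 132.0 zmin 102.9 x of top -38.8 -25.0 y -89.9 -80.1
-80 53 zmax 131.8 zmin 99.5 x of top -39.8 -25.5 y -79.9 -70.5
-70 53 zmax 131.5 zmin 102.4 x of top -39.9 -25.7 y -69.8 -60.2
-60 55 zmax 131.2 zmin 103.1 x of top -38.1 -26.0 y -59.9 -50.1
-50 50 zmax 131.5 zmin 101.9 x of top -39.4 -24.8 y -49.7 -40.5
-40 54 zmax 131.9 zmin 103.1 x of top -38.9 -25.0 y -39.8 -30.1
-30 55 zmax 132.0 zmin 103.6 x of top -38.8 -24.7 y -29.9 -20.2
-20 51 zmax 131.8 zmin 101.5 x of top -38.9 -25.4 y -19.8 -10.2
-10 59 zmax 131.9 zmin 98.6 x of top -39.8 -26.0 y -9.8 -0.0
0 51 zmax 131.6 zmin 104.1 x of top -38.4 -24.9 y 0.1 9.8
10 53 zmax 132.2 zmin 103.6 x of top -38.9 -25.2 y 10.2 20.0
20 48 zmax 132.1 zmin 101.9 x of top -39.8 -25.1 y 20.1 29.6
30 15 zmax 123.7 zmin 104.6 x of top -20.2 -18.8 y 31.6 39.3
40 21 zmax 139.3 zmin 101.1 x of top -13.4 -11.6 y 40.0 50.0
50 27 zmax 135.9 zmin 101.3 x of top -34.4 -13.1 y 51.1 59.9
60 57 zmax 131.6 zmin 102.6 x of top -40.0 -23.4 y 60.1 69.9
70 55 zmax 132.1 zmin 104.1 x of top -38.3 -25.3 y 70.1 79.9
80 53 zmax 131.2 zmin 100.7 x of top -39.2 -24.3 y 80.2 89.6
```

```bash

python3 -m crank '[[[0.001,0.002,-0.015,0],[0.002,0.004,-0.03,0.1],[0.002,0.005,-0.045,0.1],[0.002,0.005,-0.045,0.1],[0.002,0.005,-0.045,0.1]]]' >/dev/null;python3 go.py -33 54 48 0
python3 -m crank '[[[0,0,-0.008,0],[0,0,-0.016,0],[0,0,-0.022,0],[0,0,-0.022,0]]]' >/dev/null;python3 go.py -33 54 48 0
```

```text
t 11.08 board xy [-34.1  55.7] z 72.7 yaw_b 0.1 F_b [0.5 0.1] Fz -1.6 open 12.9
t 11.08 d(mm) [  0.7  -1.9 -24.7] turn -0.1
t 11.42 board xy [-33.6  54.8] z 50.4 yaw_b 0.1 F_b [-0.4  0.5] Fz -0.3 open 13.1
t 11.42 d(mm) [ 0.5 -0.9 -2.4] turn -0.1
```

```bash

python3 -m crank '[[[0.0005,0,-0.001,0],[0.001,0,-0.002,0],[0.001,0,-0.003,0],[0.001,0,-0.003,0]]]' >/dev/null;python3 go.py
python3 -m crank '[[[0,0,-0.0005,0],[0,0,-0.001,0],[0,0,-0.001,0]]]' >/dev/null;python3 go.py
```

```text
t 11.75 board xy [-31.4  55.1] z 49.2 yaw_b 0.1 F_b [ 1.3 -0.4] Fz -0.8 open 12.8
t 12.00 board xy [-31.5  55.2] z 48.1 yaw_b 0.1 F_b [-0.8 -0. ] Fz -1.1 open 12.9
```

```bash

python3 -m crank '[[[0.001,0.0002,0,0],[0.002,0.0004,0,0],[0.003,0.0006,0,0],[0.003,0.0006,0,0]]]' >/dev/null;python3 go.py
python3 -m crank '[[[0.0005,0.001,-0.0003,0],[0.001,0.002,-0.0006,0],[0.001,0.003,-0.001,0],[0.001,0.003,-0.001,0]]]' >/dev/null;python3 go.py
```

```text
t 12.33 board xy [-28.5  56.5] z 48.2 yaw_b 0.1 F_b [0.1 0.1] Fz -0.3 open 12.9
t 12.67 board xy [-28.1  58.4] z 47.4 yaw_b 0.1 F_b [-0.5 -5.8] Fz 1.6 open 12.9
```

```bash

python3 -m crank '[[[0.0007,-0.0003,0,0],[0.0014,-0.0005,0,0],[0.002,-0.0006,0,0],[0.002,-0.0006,0,0]]]' >/dev/null;python3 go.py
python3 -m crank '[[[0,0,-0.0005,0],[0.0005,0,-0.001,0],[0.001,-0.0002,-0.0015,0],[0.001,-0.0002,-0.0015,0]]]' >/dev/null;python3 go.py
```

```text
t 13.00 board xy [-27.7  58.4] z 46.9 yaw_b 0.1 F_b [-5.4 -4. ] Fz 4.3 open 12.8
t 13.33 board xy [-27.6  58.4] z 46.8 yaw_b 0.1 F_b [-13.1  -6.2] Fz 14.9 open 12.7
```

```bash

python3 -m crank '[[[-0.0007,0,0.001,0],[-0.0007,0,0.001,0]]]' >/dev/null;python3 go.py
python3 -m crank '[[[0,0,0,0],[0,0,0,0],[0,0,0,0],[0,0,0,0]]]' 0.32 >/dev/null;python3 go.py
python3 -m crank '[[[0,0,0.015,0],[0,0,0.04,0],[0,0,0.08,0],[0,0,0.09,0]]]' >/dev/null;python3 go.py -50 70 110 0
```

```text
t 13.50 board xy [-27.7  58.4] z 46.8 yaw_b 0.1 F_b [-7.7 -4.3] Fz 7.5 open 13.2
t 13.83 board xy [-25.7  59.5] z 46.6 yaw_b 0.1 F_b [-0.3 -0. ] Fz 0.2 open 27.3
t 14.17 board xy [-22.7  60.1] z 143.0 yaw_b 0.1 F_b [0.8 0.4] Fz 1.2 open 27.0
t 14.17 d(mm) [-24.6  15.5 -33. ] turn -0.1
```

```bash

python3 -m crank '[[[-0.035,0.02,0,0],[-0.07,0.04,0,0],[-0.1,0.07,0,0],[-0.12,0.09,0,0],[-0.12,0.09,0,0]]]' 0 >/dev/null;python3 go.py -58 75 110 0
python3 - <<'E'
from edge import *
from go import Q
for n,f in(('top','t5'),('scene','s5')):
    a,_=snap(n,f); S=sub(n,f); 
    s=np.s_[125:265,245:405] if n=='top' else np.s_[150:280,230:400]
    A=cv2.resize(a[s],None,fx=4,fy=4,interpolation=cv2.INTER_CUBIC);cv2.imwrite(f'pics/{f}b.png',A[:,:,::-1])
    for k,v in dict(strip=lines(S,Q,56,64,(-45,-10),(-85,85),1,np.arange(-80,80,5),2.5),stripends=lines(S,Q,56,64,(-36,-22),(-115,115),0,np.arange(-33,-24,2),1.5)).items(): print(n,k,np.round(v,4).tolist())
E
```

```text
t 14.58 board xy [-166.3  123.7] z 136.0 yaw_b 0.3 F_b [ 0.5 -1.5] Fz -0.1 open 0.1
t 14.58 d(mm) [ 95.4 -70.7 -26. ] turn -0.3
top strip [[-0.0004, -35.0888], [0.0017, -23.3033]]
top stripends [[-0.2033, -104.9061], [-0.1959, 93.314]]
scene strip [[0.0005, -33.0507], [0.0014, -20.2194]]
scene stripends [[-0.4062, -109.2572], [0.7655, 118.9869]]
```

View pics/s5b.png

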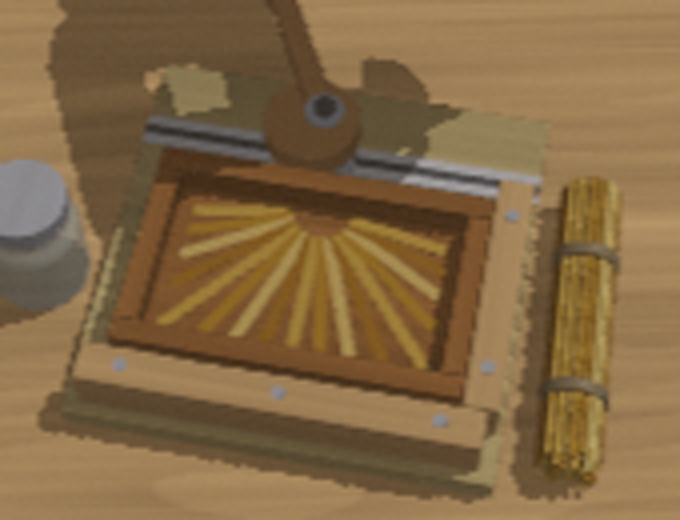

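View pics/t5b.png

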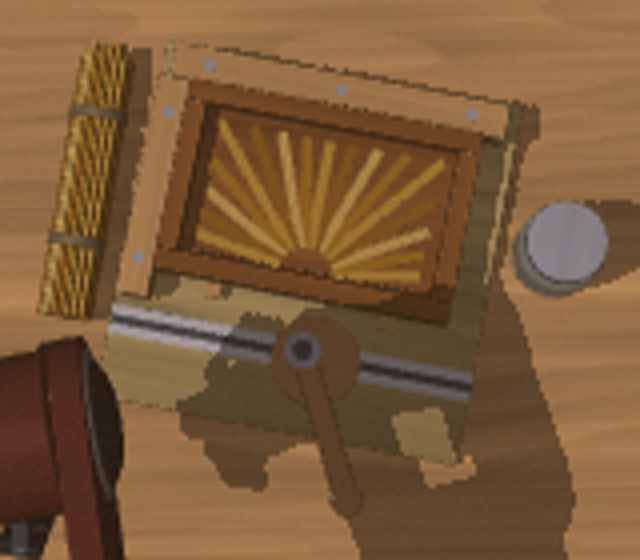

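```bash
cat > arc.py <<'E'
from go import *
piv=np.array([-71.5,-9.])
def P(j,r=85,off=22):
    u=np.array([-np.cos(j),-np.sin(j)]);t=np.array([np.sin(j),-np.cos(j)]); return piv+r*u-off*t
def show(js,z=52,yaw=0,off=22):
    o,y=state(); where()
    for j in js:
        w=T(P(j,off=off)[None],Q)[0]; print(j,(np.r_[w,z]-o['tool_pos']*1000).round(1),'turn %.1f'%(yaw+np.degrees(Q[2])-y))
if __name__=='__main__':
    import sys; show([float(a) for a in sys.argv[1].split(',')],off=float(sys.argv[2]) if len(sys.argv)>2 else 22)
E
python3 arc.py 0.485 28; python3 - <<'E'
from go import *
z=np.load('pics/t5.npz')
from edge import *
for n,f in(('top','t5'),('scene','s5')):
    S=sub(n,f); L=inv(S[:,:2],Q); m=(S[:,2]>64)&(S[:,2]<72)&(L[:,0]<-85)&(abs(L[:,1]+35)<60)&(L[:,0]>-185); 
    v=cv2.fitLine(L[m].astype(np.float32),cv2.DIST_HUBER,0,.01,.01).ravel(); print(v,np.arctan2(v[1],v[0]))
    m=(S[:,2]>73)&(S[:,2]<80)&(np.hypot(L[:,0]+71,L[:,1]+9)<15); print('bolt',L[m].mean(0))
E
```

```text
t 14.68 board xy [-162.8  122.2] z 136.8 yaw_b 0.2 F_b [0.1 0.1] Fz 0.6 open -0.1
0.485 [ -28.3 -143.3  -84.8] turn -0.2
[   0.88904834    0.45781332 -128.85521     -38.632637  ] 0.47553405
bolt [-72.73902148  -8.56047618]
[   0.8846601     0.46623653 -126.16396     -38.495384  ] 0.48503184
bolt [-69.6105871   -9.82436448]
```

```bash

python3 -m crank '[[[-0.007,-0.035,0,0],[-0.014,-0.07,0,0],[-0.021,-0.107,-0.02,0],[-0.028,-0.143,-0.04,0],[-0.028,-0.143,-0.065,0]]]' >/dev/null
python3 -m crank '[[[0,0,-0.01,0],[0,0,-0.02,0],[0,0,-0.02,0]]]' >/dev/null
python3 arc.py 0.485,0.7,0.85,1.0,1.15,1.3,1.45 22
```

```text
t 15.35 board xy [-160.   -24.1] z 49.8 yaw_b 0.1 F_b [-0.2  0.3] Fz -1.1 open -0.0
0.485 [ 1.9 -5.6  2.2] turn -0.1
0.7 [  4.3 -24.3   2.2] turn -0.1
0.85 [  8.2 -36.8   2.2] turn -0.1
1.0 [ 14.  -48.6   2.2] turn -0.1
1.15 [ 21.5 -59.5   2.2] turn -0.1
1.3 [ 30.6 -69.    2.2] turn -0.1
1.45 [ 40.9 -77.1   2.2] turn -0.1
```

```bash

python3 -m crank '[[[0.002,-0.006,0.002,0],[0.003,-0.013,0.002,0],[0.004,-0.02,0.002,0],[0.005,-0.027,0.002,0],[0.007,-0.034,0.002,0]]]' >/dev/null
python3 arc.py 0.85,0.95,1.05,1.15,1.25,1.35,1.45,1.55 22
```

```text
t 15.77 board xy [-144.1  -56. ] z 54.6 yaw_b 0.1 F_b [-1.3  3.3] Fz 0.4 open -0.0
0.85 [-0.5 -2.3 -2.6] turn -0.1
0.95 [  3.2 -10.2  -2.6] turn -0.1
1.05 [  7.6 -17.8  -2.6] turn -0.1
1.15 [ 12.8 -24.9  -2.6] turn -0.1
1.25 [ 18.7 -31.4  -2.6] turn -0.1
1.35 [ 25.2 -37.3  -2.6] turn -0.1
1.45 [ 32.2 -42.6  -2.6] turn -0.1
1.55 [ 39.7 -47.1  -2.6] turn -0.1
```

```bash

python3 -m crank '[[[0.003,-0.008,-0.002,0],[0.006,-0.014,-0.003,0],[0.01,-0.021,-0.003,0],[0.014,-0.027,-0.003,0],[0.0185,-0.0315,-0.003,0]]]' >/dev/null
python3 arc.py 1.25,1.35,1.45,1.5,1.55,1.6,1.65,1.7,1.75 22
```

```text
t 16.18 board xy [-120.2  -83.4] z 50.2 yaw_b 0.1 F_b [-1.6  2.8] Fz 0.2 open 0.4
1.25 [1.1 0.5 1.8] turn -0.1
1.35 [ 7.6 -5.4  1.8] turn -0.1
1.45 [ 14.7 -10.7   1.8] turn -0.1
1.5 [ 18.4 -13.    1.8] turn -0.1
1.55 [ 22.2 -15.2   1.8] turn -0.1
1.6 [ 26.1 -17.2   1.8] turn -0.1
1.65 [ 30.1 -18.9   1.8] turn -0.1
1.7 [ 34.2 -20.5   1.8] turn -0.1
1.75 [ 38.4 -21.8   1.8] turn -0.1
```

```bash

python3 -m crank '[[[0.004,-0.003,0.001,0],[0.008,-0.006,0.002,0],[0.012,-0.009,0.002,0],[0.0155,-0.011,0.002,0],[0.0185,-0.013,0.002,0]]]' >/dev/null
python3 arc.py 1.5,1.55,1.6,1.65,1.7,1.75,1.8 22
```

```text
t 16.60 board xy [-99.3 -91.5] z 52.4 yaw_b 0.1 F_b [-3.2  1.9] Fz -0.9 open 0.1
1.5 [-0.4 -0.7 -0.4] turn -0.1
1.55 [ 3.5 -2.8 -0.4] turn -0.1
1.6 [ 7.4 -4.8 -0.4] turn -0.1
1.65 [11.4 -6.6 -0.4] turn -0.1
1.7 [15.5 -8.1 -0.4] turn -0.1
1.75 [19.7 -9.5 -0.4] turn -0.1
1.8 [ 23.9 -10.6  -0.4] turn -0.1
```

```bash

python3 -m crank '[[[0.0015,-0.001,0,0],[0.003,-0.002,0,0],[0.0045,-0.003,0,0],[0.006,-0.004,0,0]]]' >/dev/null; python3 go.py
python3 -m crank '[[[0.001,-0.0005,0,0],[0.002,-0.001,0,0],[0.003,-0.0015,0,0],[0.004,-0.002,0,0]]]' >/dev/null; python3 arc.py 1.6,1.65,1.7,1.8
```

```text
t 16.93 board xy [-92.6 -94. ] z 52.7 yaw_b 0.1 F_b [-2.2  1.3] Fz 0.3 open -0.1
t 17.27 board xy [-89.7 -94.6] z 52.5 yaw_b 0.1 F_b [-9.7  4.5] Fz 4.9 open -0.1
1.6 [-1.2  0.2 -0.5] turn -0.1
1.65 [ 2.8 -1.5 -0.5] turn -0.1
1.7 [ 6.9 -3.1 -0.5] turn -0.1
1.8 [15.3 -5.6 -0.5] turn -0.1
```

```bash

python3 -m crank '[[[0.0007,-0.0003,0,0],[0.0014,-0.0006,0,0],[0.002,-0.0008,0,0],[0.002,-0.0008,0,0]]]' >/dev/null; python3 go.py

```

```text
t 17.60 board xy [-88.7 -94.9] z 52.2 yaw_b 0.1 F_b [-11.7   3.1] Fz 6.8 open -0.1
```

```bash

python3 -m crank '[[[0.0005,-0.0001,0,0],[0.001,-0.0003,0,0],[0.001,-0.0003,0,0],[0.001,-0.0003,0,0]]]' >/dev/null; python3 go.py
python3 -m crank '[[[0.0005,-0.0001,0,0],[0.001,-0.0003,0,0],[0.001,-0.0003,0,0],[0.001,-0.0003,0,0]]]' >/dev/null; python3 go.py

```

```text
t 17.93 board xy [-88. -95.] z 52.2 yaw_b 0.1 F_b [-12.7   3.4] Fz 7.7 open -0.1
t 18.27 board xy [-87.8 -95.1] z 52.1 yaw_b 0.1 F_b [-16.    3.2] Fz 9.2 open -0.3
```

```bash

python3 -m crank '[[[-0.003,0.001,0,0],[-0.02,0.005,0,0],[-0.04,0.01,0.03,0],[-0.06,0.04,0.07,0],[-0.06,0.08,0.09,0]]]' >/dev/null
python3 -m crank '[[[0,0.04,0.02,0],[0,0.08,0.03,0],[0,0.12,0.03,0],[0,0.16,0.03,0],[0,0.2,0.03,0]]]' >/dev/null; python3 go.py
python3 - <<'E'
from edge import *
from go import Q
for n,f in(('top','t6'),('scene','s6')):
    a,_=snap(n,f); S=sub(n,f); L=inv(S[:,:2],Q)
    s=np.s_[125:265,245:405] if n=='top' else np.s_[130:280,220:400]
    A=cv2.resize(a[s],None,fx=4,fy=4,interpolation=cv2.INTER_CUBIC);cv2.imwrite(f'pics/{f}b.png',A[:,:,::-1])
    m=(S[:,2]>57)&(S[:,2]<63)&(L[:,0]>-34)&(L[:,0]<-22); y=L[m][:,1]; print(n,'strip y',y[(abs(y)<115)].min(),y[abs(y)<115].max())
    m=(S[:,2]>57)&(S[:,2]<63)&(L[:,0]>-5)&(L[:,0]<70); y=L[m][:,1]; print(n,'tray y',y[(abs(y)<115)].min(),y[abs(y)<115].max())
    for k,v in dict(strip=lines(S,Q,56,64,(-42,-10),(-85,85),1,np.arange(20,80,5),2.5),stripL=lines(S,Q,56,64,(-42,-10),(-85,85),1,np.arange(-80,80,5),2.5),far=lines(S,Q,57,64,(60,115),(-110,110),1,np.arange(-80,80,5),2.5)).items(): print(k,np.round(v,4).tolist())
    m=(S[:,2]>64)&(S[:,2]<72)&(L[:,1]<-25)&(L[:,1]>-125)&(abs(L[:,0]+71)<25); v=cv2.fitLine(L[m].astype(np.float32),cv2.DIST_HUBER,0,.01,.01).ravel(); print('lever',v,m.sum(),np.arctan2(abs(v[1]),-v[0]*np.sign(-v[1])))
E
```

```text
t 19.10 board xy [-198.4  156.2] z 167.3 yaw_b 0.1 F_b [ 0.3 -0.1] Fz -0.5 open 0.0
top strip y -99.25722434677304 99.21071855385188
top tray y -100.01486101559962 99.7807033199445
strip [[-0.0223, -33.9169], [-0.0096, -22.4363]]
stripL [[-0.0037, -35.0063], [0.003, -23.0059]]
far [[-0.0058, 81.2797], [0.0033, 92.0128]]
lever [ 5.0622351e-02 -9.9871784e-01 -6.8989723e+01 -7.3629372e+01] 211 1.6214404
scene strip y -99.92831369634261 98.93913195776805
scene tray y -100.70722760001154 100.09535004057719
strip [[-0.0115, -31.7426], [-0.0084, -19.5213]]
stripL [[0.0018, -32.3005], [0.0008, -20.0479]]
far [[0.0023, 83.4623], [0.0026, 95.9135]]
lever [ 5.2222285e-02 -9.9863547e-01 -6.4284691e+01 -7.2808899e+01] 236 1.6230425
```

View pics/s6b.png

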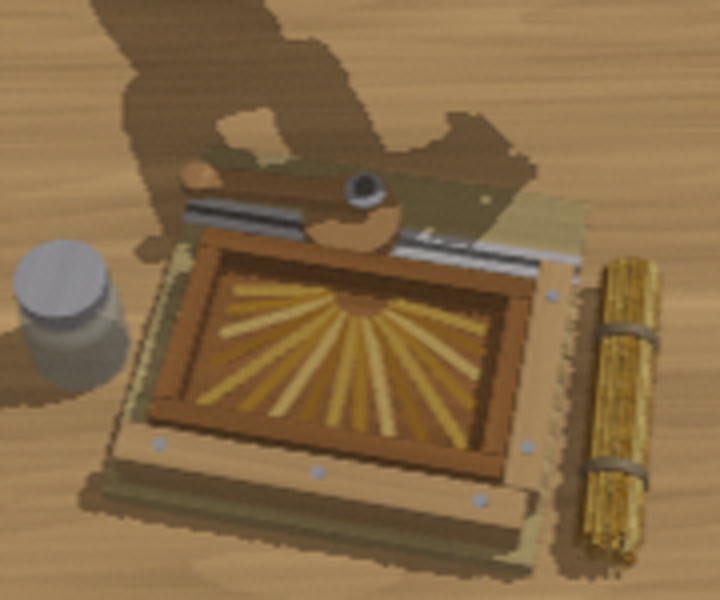

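View pics/t6b.png

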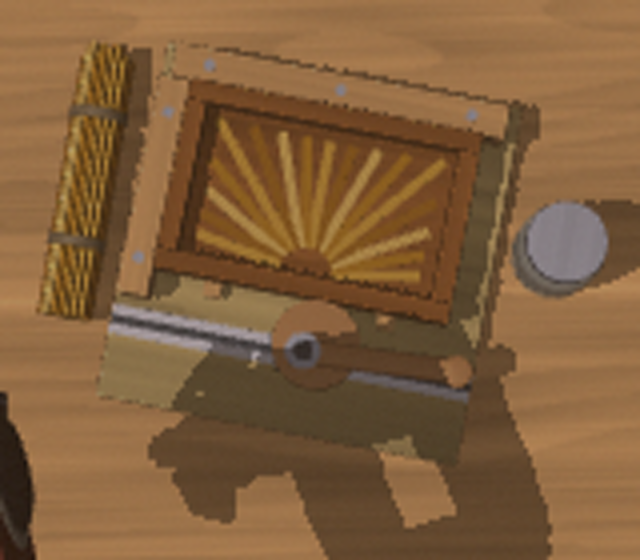

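```bash
python3 -c "
from station import *
print(finish_job())"
```

```text
the job is handed in; nothing more can be done
None
```

The tray is clamped up as asked, and the job was handed in at about 19 s of the 72 s allowed. No verdict came back.

- **Tray:** I slid it against the fence and then the end stop. Both contacts were felt, at about 20 N on the fence and 14 N on the stop. The last pictures show it square in the corner, with its far edge within about 0.003 rad of the fence line.
- **Strip:** I set the 200 mm strip upright on the bearers, felt contact with the tray, the stop and the bearers, and released it. Afterwards its ends measured about -99.5 and +99 mm, against -100 and +100 mm for the tray. It lay parallel to the open side.
- **Clamp:** I swung the lever from 0.48 rad until the lobe bore on the strip at about 1.6, then pressed to about 16 N at 85 mm. That is slightly above the suggested 8 to 15 N. After I let go it stayed at 1.62 rad in both cameras.
- **Other things:** in the last pictures the jar and straws stand where they were. I never approached the offcut, and I did not measure it again.

**Disagreements and gaps:**
- The two cameras differ by 2 to 3 mm along the board's x, so I relied on felt contact for seating in that direction.
- A few edge fits were unreliable: the strip's ends on the first try, and its face over the +y half at the end. I judged the ends from the measured extents and the face from the full-length fit instead.
- I did not tug on the clamped parts to test the hold.

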